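# Fit the sprung tape spindle between the dispenser's end cups

## Task

Take the spindle with the two rolls of label tape out of its cradle and fit it into the tape dispenser: press its spring plunger in against the taller upright, lower the spindle between the two uprights, and let it spring out so that the plunger sits in the taller upright's cup and the fixed stub sits fully home in the lower upright's cup. Work gently - press the spring no harder than it takes to close it and do not jam or ram the spindle - leave it released and still, and leave the bench timer and the weighing bottle where they are.

Things in the scene. Friction and masses are not known exactly. Their poses are not given: they have to be found in the camera images.
- spindle: Spindle with two rolls of cream label tape, 0.18-0.3 kg. Origin on its axis at mid-grip; own y runs along it to the plunger. Grip: square grey bar 18x18 mm, flats facing own x and z, free for y = -32 to +32 mm. Rolls 66 mm diameter, 18 mm wide, centred at y = -45 and +45 mm. Lies level in the cradle at the start, axis 43 mm above the bench, own z up.
- stub_nose (a point): Tip of the spindle's fixed, round-nosed steel stub (10 mm diameter, 8 mm long), on the axis at y = -78 mm of the spindle. Behind it is a 20 mm diameter shoulder, face at y = -70 mm. Axes as the spindle's.
- tube_end (a point): Centre of the spindle's +y tube end (20 mm diameter), at y = +65 mm of the spindle. A round-nosed steel plunger, 10 mm diameter, stands 38 mm out of it (nose at y = +103 mm when free) and pushes in by 34 mm: 3 N to start, 0.18 N more per mm, 9 N at the end, then a hard stop (nose at y = +69 mm). The spindle is 181 mm long free, 147 mm with the plunger solid.
- holder: Tape dispenser fixed on the bench: grey base 110 x 256 mm, low steel tear bar (to z = 23 mm) along its -x side, on it an aluminium yoke (plate top at z = 14 mm) with two uprights 44 mm wide, 14 mm thick. Origin at the centre of its underside, z up, y from the lower to the taller upright. In place the spindle lies along this y, same direction, shoulder on the lower upright, sagging about 1.5 mm.
- tall_cup (a point): Mouth of the taller upright's cup were the yoke centred (holder frame 0, 78, 55 mm), on its inner face, which looks to -y. Blind cup 13 mm diameter, 9 mm deep, 1.5 mm chamfer. Upright's top: z = 120 mm; plain face above the cup, so the plunger can be pressed in there, rolls above the lower upright, and slid down. The yoke is clamped up to 12 mm off along y, unreported: feel for it.
- low_cup (a point): Mouth of the lower upright's cup were all centred (holder frame 0, -73.5, 55 mm), on its inner face, which looks to +y. Same cup: 13 mm diameter, 9 mm deep, 1.5 mm chamfer. Upright's top: z = 67 mm. It moves with the yoke (up to 12 mm along y) and is clamped on it up to 1.5 mm off as well, so the gap between the faces is 150 to 153 mm: the spindle passes with its plunger nearly solid.
- cradle: Grey plastic plate 64 x 130 x 6 mm with two steel rails (10 mm thick, top at z = 16 mm) along its y, in which the rolls of the spindle lie at the start. Fixed to the bench; origin at the centre of its underside.
- timer: Bystander: flat white bench timer with round buttons, 62 x 62 x 22 mm, lying on the bench beyond the work; origin at the centre of its underside. Leave alone.
- weighing_bottle0: Bystander: small glass weighing bottle with a lid, 42 mm diameter, 44 mm high, beyond the work; origin at the centre of its underside. Leave alone.

How it is judged:
By the outcome, as a careful person would: the job done as asked, in the order asked, and still so for the second after the job is handed in, with the robot touching nothing.
It also fails if it takes over 61 s, if anything falls off the work surface, if the arm or the gripper's body presses on something with over 40 N, if the wrist force passes 120 N, or if a joint passes its speed limit or range.

## Robot

A 7-joint arm with a two-finger parallel gripper is mounted at the origin on a cart in front of the work surface, level with it; the furniture and walls round the work are solid. World frame = base frame: x ahead of the robot, y to its left, z up, the work surface at z = 0. Lengths are in mm, angles in rad, forces in N, time in s.
With the tool pointing down it reaches from about 425 to 875 mm from the base axis. Payload 4.7 kg.
Tool frame: the origin (TCP) lies on the front face of the gripper's body, between the roots of the fingers; the fingertips stand 73 mm ahead of it and the grasp point (between the pads) lies 54 mm ahead of it (bot.nose_length is the distance from the TCP to the fingertips, in mm); z points along the fingers, y is the line along which they close (so a half turn about z gives the same grasp; the last joint's range is limited). The gripper opens to 85 mm and grips with 20 to 120 N. Pads are 22 mm wide; open, the fingers measure 114 mm over their backs; the gripper's body (76 mm by 85 mm) begins 54 mm behind the grasp point. The pads swing forward as they close: fully open they stand 13 mm farther back than shut.
Start: joints at [0.014, 0.321, -0.07, 1.45, 0.023, 1.371, -0.057], TCP at [650.013, -0.021, 303.949] pointing down, gripper open.
Joint ranges: [-2.86, 2.86], [-0.3, 2.09], [-1.38, 1.24], [0.06, 2.45], [-1.56, 4.7], [0.09, 2.05], [-2.69, 2.69]. Speed limits (rad/s): [2.57, 2.57, 3.14, 3.14, 3.14, 3.14, 3.14].

## Interface

Orientations are given as a unit quaternion [w, x, y, z].
In Python, from plant import bot gives the robot as it stands.
- The arm moves only by the tool play_rows, never from a script. Its argument "targets" is a list of rows, each a list of 2 entries, a list of its own where there are three numbers: the shift along the tool's x, y, z in fractions of the full range, 1 being 400 mm, then the turn, a rotation vector about the tool's x, y, z in fractions of the full range, 1 being 120 degrees. A call has 1 to 12 rows; each row is the pose to reach, as a shift and turn from the pose commanded when the call began, along the tool's axes at that moment; what a row does not reach only later rows make up. A row lasts 1/12 s, in which the tool goes at most 41.7 mm and 7.16 degrees, less where a joint would pass 70% of its speed; a pose out of reach is approached as far as the arm can. A call with a gripper value outside its range is refused whole. "gripper" is the opening, from 0 (shut) to 1 (fully open), set as the call begins (left out, the last holds). The fingers move at their own pace and stop on an object; "newtons" is the grip in N (left out, the last holds). Time passes only in rows, so rows that repeat a pose let the fingers close. It gives the time, the measured TCP pose, the force, the opening and the grip force at its end, in the units of the state.
- bot.get_obs(): the state, without advancing time (a new reading comes with each control period).
- bot.capture(name): name is "scene" or "side" or "wrist"; returns a dict with "frame" (400x640x3 uint8, red, green, blue), "camera_matrix" (3x3 intrinsics, pixels), "T" (4x4, takes a point from camera to world coordinates); the wrist camera has in their place "mount" (4x4, takes a point from camera to tool coordinates, whose origin is the TCP and whose axes are the flange's). Camera axes: x right, y up, looking along -z (the intrinsics and any distortion apply to the point x, -y, -z); pixel columns grow to the right and rows downward; lengths in mm; the calibration is good to about 2 mm. The wrist camera is an equidistant fisheye: a pixel r from the principal point sees the ray r / f radians off the axis. A picture is of the moment at which its call begins: read the wrist's pose just before it. There is no depth.
- bot.finish_job(): hands the job in; it is judged then, once.
Trained networks look in a picture, given as the dict that the camera call returned (one of the last four; its "shot" number tells which), for a name from the list of things; names that differ only in an ending like _2 or _b are one class to them, and where a whole thing is asked for, a point or a joint stands for the part that bears it (a point fixed in the world has none). Each returns a list of dicts, best first, with "score" (0 to 1); they miss things now and then, are a little off and sometimes report something else, mostly with a low value. They report only what shows in the picture. A call takes as long as a camera call.
- bot.look_for(picture, name): "point" ([column, row] in pixels, amid what is visible of it).
The state is a dict: "time": time; "joints": joint angles; "qd": joint speeds; "joint_torque": joint torques, N m; "ee_pos": TCP position; "eef_rot": TCP orientation; "wrist_force": force on the tool from outside, world axes, zero at the start; "moment": the same for the moment, N m; "width": opening from 0.0 (shut) to 1.0 (fully open); "grip_force": force on a finger pad.
Only numpy, scipy, OpenCV 4.12 (cv2) and the standard library are available. Lean on these libraries where they do the work, as an engineer would, in place of code of your own. Each camera call takes 0.05 s, during which the arm holds its last target. There are 200 camera calls.

## Working session

There is one attempt and no reset: what is moved stays moved. The work goes in short steps, Python scripts to look and compute and a tool call to move; the robot and the scene stay as the last step left them, time stands still between calls to the robot, and variables do not carry over. Pictures are saved under pics/ and viewed, at most 13 in all, crops included, and the job is handed in when it is done.

Besides the shell and the picture viewer there is one more tool, called after ">>>" as name([rows], argument=value, ...), one row to a line, values as JSON. play_rows: Moves the arm, as the interface text tells. Its arguments: {"type":"object","properties":{"targets":{"type":"array","items":{"type":"array"}},"gripper":{"type":"number"},"newtons":{"type":"number"}},"required":["targets"]}

```bash
ls; mkdir -p pics
cat > h.py <<'E'
import numpy as np, cv2
from scipy.spatial.transform import Rotation as R
from plant import bot
def save(d,n): cv2.imwrite(f'pics/{n}.png',d["frame"][:,:,::-1])
def ray(d,p,obs=None):
    K=np.array(d["camera_matrix"]);x=(p[0]-K[0,2])/K[0,0];y=(p[1]-K[1,2])/K[1,1]
    if "T" in d:
        T=np.array(d["T"]);v=np.array([x,-y,-1.])
    else:
        q=np.array(obs["eef_rot"]);B=np.eye(4);B[:3,:3]=R.from_quat(q[[1,2,3,0]]).as_matrix();B[:3,3]=obs["ee_pos"]
        T=B@np.array(d["mount"]);r=np.hypot(x,y);s=np.sin(r)/r if r>1e-9 else 1
        v=np.array([x*s,-y*s,-np.cos(r)])
    return T[:3,3],T[:3,:3]@v
def atz(d,p,z,obs=None):
    o,v=ray(d,p,obs);return o+v*(z-o[2])/v[2]
def proj(d,X,obs=None):
    K=np.array(d["camera_matrix"])
    if "T" in d: T=np.array(d["T"])
    else:
        q=np.array(obs["eef_rot"]);B=np.eye(4);B[:3,:3]=R.from_quat(q[[1,2,3,0]]).as_matrix();B[:3,3]=obs["ee_pos"];T=B@np.array(d["mount"])
    c=np.linalg.inv(T)@np.append(X,1);x,y,z=c[0],-c[1],-c[2]
    if "T" in d: u,v=x/z,y/z
    else:
        r=np.hypot(x,y);t=np.arctan2(r,z);u,v=x/r*t,y/r*t
    return np.array([K[0,0]*u+K[0,2],K[1,1]*v+K[1,2]])
E
python3 - <<'E'
from h import *
o=bot.get_obs();print({k:np.round(v,3).tolist() for k,v in o.items()})
zs=dict(spindle=43,stub_nose=43,tube_end=43,holder=14,tall_cup=55,low_cup=55,cradle=6,timer=22,weighing_bottle0=44)
for c in ["scene","side","wrist"]:
    d=bot.capture(c);save(d,c+"0")
    if c=="wrist":print(np.round(d["mount"],3).tolist())
    else: print(np.round(d["T"],2).tolist())
    print(np.round(d["camera_matrix"],1).tolist())
    for n,z in zs.items():
        for r in bot.look_for(d,n)[:2]:
            print(c,n,round(r["score"],2),np.round(r["point"],1),np.round(atz(d,r["point"],z,o),1))
E
```

```text
pics
{'time': 0.0, 'joints': [0.014, 0.322, -0.07, 1.452, 0.023, 1.371, -0.057], 'qd': [-0.0, -0.001, -0.002, 0.0, -0.0, 0.001, -0.001], 'joint_torque': [-0.001, -49.358, -0.383, -31.433, 0.013, 0.011, 0.0], 'ee_pos': [649.593, -0.037, 302.81], 'eef_rot': [-0.001, 0.707, 0.707, -0.001], 'wrist_force': [0.159, 0.646, -0.5], 'moment': [-0.011, -0.037, 0.006], 'grip_force': 0.0, 'width': 1.0}
[[-0.73, 0.43, -0.53, -44.88], [-0.69, -0.48, 0.55, 646.5], [-0.02, 0.77, 0.64, 815.53], [0.0, 0.0, 0.0, 1.0]]
[[474.4, 0.0, 322.2], [0.0, 474.4, 199.2], [0.0, 0.0, 1.0]]
scene spindle 0.79 [381.6 184.2] [ 524.2 -167.1   43. ]
scene stub_nose 0.82 [382.6 182.8] [ 525.9 -173.6   43. ]
scene tube_end 0.82 [382.7 183.2] [ 524.7 -172.4   43. ]
scene holder 0.57 [292.1 259.6] [525.6 160.8  14. ]
scene tall_cup 0.65 [286.8 262.6] [498.6 199.5  55. ]
scene low_cup 0.77 [289.6 262.7] [493.9 195.6  55. ]
scene cradle 0.83 [387.9 205.3] [ 484.5 -146.3    6. ]
scene timer 0.94 [272.4 211.3] [676.6  84.   22. ]
scene timer 0.41 [289.3 259.7] [524.4 170.1  22. ]
scene weighing_bottle0 0.54 [315.7 183.2] [655.2 
[... 862 characters left out ...]
309.7, 200.0], [0.0, 0.0, 1.0]]
wrist spindle 0.59 [357.3 114.6] [693.6  70.4  43. ]
wrist spindle 0.58 [234.  316.2] [ 540.5 -183.7   43. ]
wrist stub_nose 0.64 [230.4 316.4] [ 535.4 -184.5   43. ]
wrist tube_end 0.93 [231.5 317.4] [ 536.7 -186.    43. ]
wrist holder 0.92 [222.9  75.1] [540.3 121.   14. ]
wrist tall_cup 0.89 [221.6  76.2] [551.4 113.5  55. ]
wrist low_cup 0.77 [222.9  72.9] [552.8 117.   55. ]
wrist low_cup 0.39 [343.4 234.4] [680.1 -59.4  55. ]
wrist cradle 0.93 [239.7 293.4] [ 541.9 -169.9    6. ]
wrist timer 0.67 [359.  114.9] [698.3  70.4  22. ]
wrist weighing_bottle0 0.72 [342.6 234.4] [680.2 -63.7  44. ]
wrist weighing_bottle0 0.25 [231.6 316.5] [ 537.4 -183.7   44. ]
```

View pics/scene0.png

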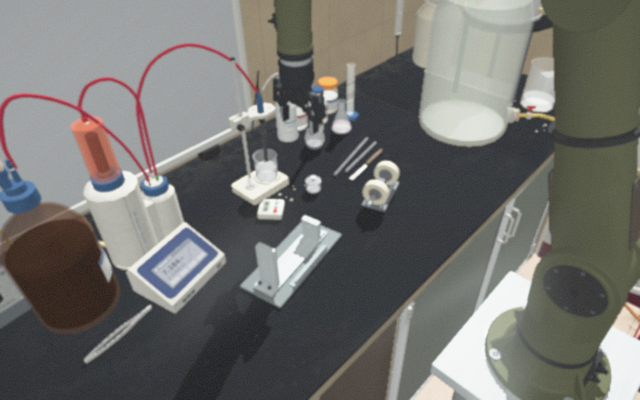

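View pics/side0.png

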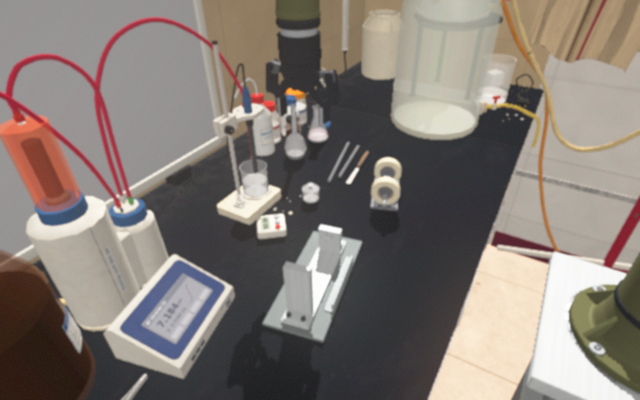

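View pics/wrist0.png

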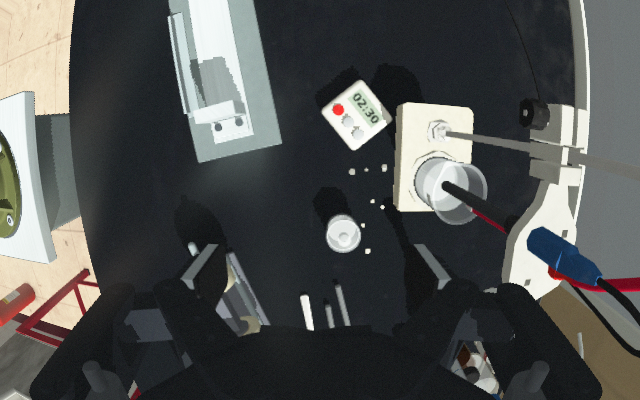

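The pictures show the dispenser (tall upright near (265,265), lower one near (311,233) in scene), the spindle in its cradle (380,185), the timer (270,210) and the bottle (313,184). Next I take closer looks from above the holder and the cradle.

The manual's scale: shifts go in shares of 400 mm and turns go in shares of 120 degrees. Converting my numbers, 140 mm / 400 = 0.35, -110 mm / 400 = -0.275.

>>> play_rows([
  [[0.1,-0.075,0],[0,0,0]],
  [[0.1875,-0.15,0],[0,0,0]],
  [[0.275,-0.225,0],[0,0,0]],
  [[0.35,-0.275,0],[0,0,0]],
  [[0.35,-0.275,0],[0,0,0]],
  [[0.35,-0.275,0],[0,0,0]],
])

```text
time: 2.0
ee_pos: [537.6, 144.9, 304.6]
eef_rot: [-0.0, 0.704, 0.71, 0.001]
wrist_force: [-0.0, -0.3, 0.3]
width: 1.002
grip_force: 0.0
```

Run:
```python
from h import *
import pickle
o=bot.get_obs();d=bot.capture("wrist");save(d,"w1");pickle.dump((o,d),open("w1.pkl","wb"))
print(np.round(o["ee_pos"],1),o["time"],np.round(o["qd"],3))
for n,z in dict(holder=14,tall_cup=55,low_cup=55,tube_end=43).items():
    for r in bot.look_for(d,n)[:2]: print(n,round(r["score"],2),np.round(r["point"],1),np.round(atz(d,r["point"],z,o),1))
```

```text
[537.6 144.9 304.6] 2.0 [ 0.038  0.033  0.071 -0.031  0.04  -0.01   0.034]
holder 0.75 [307.5 161.6] [528.4 160.5  14. ]
tall_cup 0.69 [311.5 161.7] [533.6 166.   55. ]
low_cup 0.98 [312.4 159. ] [534.5 168.8  55. ]
```

In the tool's units: -280 mm / 400 = -0.7, -160 mm / 400 = -0.4.

>>> play_rows([
  [[-0.1,0,0],[0,0,0]],
  [[-0.2,0,0],[0,0,0]],
  [[-0.3,0,0],[0,0,0]],
  [[-0.4,0,0],[0,0,0]],
  [[-0.5,0,0],[0,0,0]],
  [[-0.6,-0.025,0],[0,0,0]],
  [[-0.6625,-0.025,0],[0,0,0]],
  [[-0.7,-0.025,0],[0,0,0]],
  [[-0.7,-0.025,0],[0,0,0]],
  [[-0.7,-0.025,0],[0,0,0]],
])

```text
time: 3.08
ee_pos: [529.9, -141.9, 303.7]
eef_rot: [-0.0, 0.709, 0.706, -0.0]
wrist_force: [-0.8, 1.4, 0.5]
width: 0.997
grip_force: 0.0
```

Run:
```python
from h import *
import pickle
o=bot.get_obs();d=bot.capture("wrist");save(d,"w2");pickle.dump((o,d),open("w2.pkl","wb"))
print(np.round(o["ee_pos"],1),o["time"],np.round(o["qd"],3))
for n,z in dict(spindle=43,cradle=6,stub_nose=43,tube_end=43).items():
    for r in bot.look_for(d,n)[:2]: print(n,round(r["score"],2),np.round(r["point"],1),np.round(atz(d,r["point"],z,o),1))
```

```text
[ 529.9 -141.9  303.7] 3.0833 [-0.032 -0.005 -0.044  0.005 -0.014  0.    -0.003]
spindle 0.68 [317.2 203.8] [ 531.7 -169.7   43. ]
spindle 0.44 [322.5 199.2] [ 537.6 -164.4   43. ]
cradle 0.73 [321.5 195.8] [ 537.1 -169.9    6. ]
stub_nose 0.6 [314.5 203.8] [ 528.7 -169.7   43. ]
tube_end 0.93 [313.2 207.2] [ 527.2 -173.6   43. ]
```

View pics/w1.png

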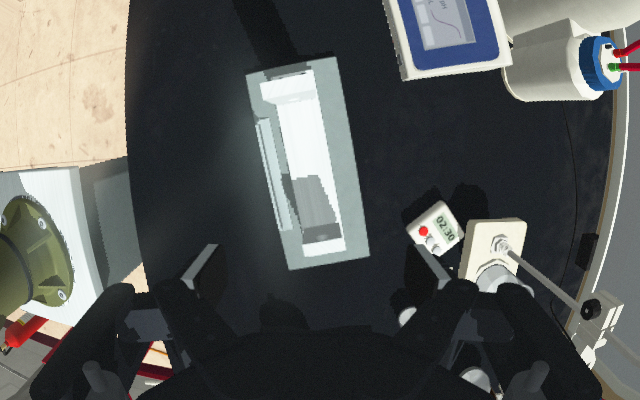

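View pics/w2.png

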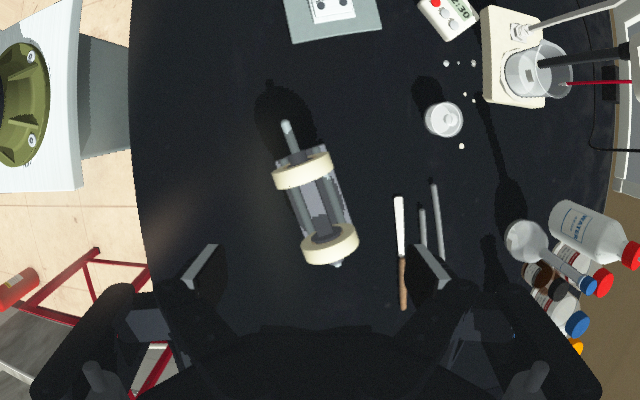

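w1 shows the dispenser base with corners near (246,72), (336,56), (370,257) and (289,270), the tall upright at the top and the tear bar on the left. w2 shows the spindle with its plunger nose at (285,121) and stub nose at (338,265).

Run:
```python
from h import *
import pickle
o,d=pickle.load(open("w1.pkl","rb"))
g=cv2.cvtColor(d["frame"],cv2.COLOR_RGB2GRAY)
C=np.float32([[246,72],[336,56],[370,257],[289,270]])
print(cv2.cornerSubPix(g,C.reshape(-1,1,2).copy(),(6,6),(-1,-1),(3,50,.01)).reshape(-1,2))
for z in (4,8,12):
    P=np.array([atz(d,c,z,o) for c in C]);m=P.mean(0)
    a=(P[0]+P[1]-P[2]-P[3]);b=P[1]+P[2]-P[0]-P[3]
    print(z,np.round(m,1),"len",np.linalg.norm(a)/2,"wid",np.linalg.norm(b)/2,"yaw",np.degrees(np.arctan2(-a[0],a[1])),np.degrees(np.arctan2(b[1],b[0])))
cv2.imwrite("pics/w1c.png",cv2.resize(d["frame"][40:290,220:400,::-1],None,fx=2.4,fy=2.4,interpolation=2))
o,d=pickle.load(open("w2.pkl","rb"))
n=atz(d,(285.5,121),46,o);s=atz(d,(338.5,266),43,o);v=n-s
print("spindle",n,s,np.linalg.norm(v),np.degrees(np.arctan2(-v[0],v[1])),"org",s+v*78/181)
cv2.imwrite("pics/w2c.png",cv2.resize(d["frame"][100:290,230:400,::-1],None,fx=3,fy=3,interpolation=2))
```

```text
[[245.03796   74.87389 ]
 [335.39304   56.101387]
 [369.39548  255.37836 ]
 [288.66275  269.58337 ]]
4 [532.3 150.9   4. ] len 260.1823640108485 wid 109.56206980835046 yaw 11.081482197957108 9.990621224845574
8 [532.4 151.5   8. ] len 257.3809865206364 wid 108.38241753903151 yaw 11.081482197957095 9.990621224845567
12 [532.4 152.2  12. ] len 254.57960903042425 wid 107.20276526971259 yaw 11.081482197957113 9.990621224845574
spindle [498.65924039 -78.36283523  46.        ] [ 556.94333236 -247.10978091   43.        ] 178.55410119205598 19.054577824898736 org [ 531.82643085 -174.39010266   44.29281768]
```

View pics/w1c.png

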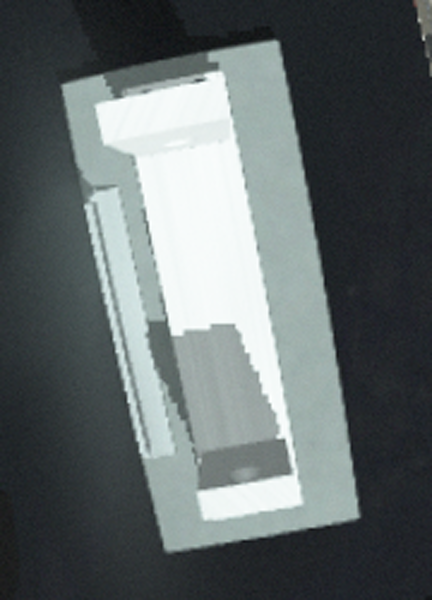

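View pics/w2c.png

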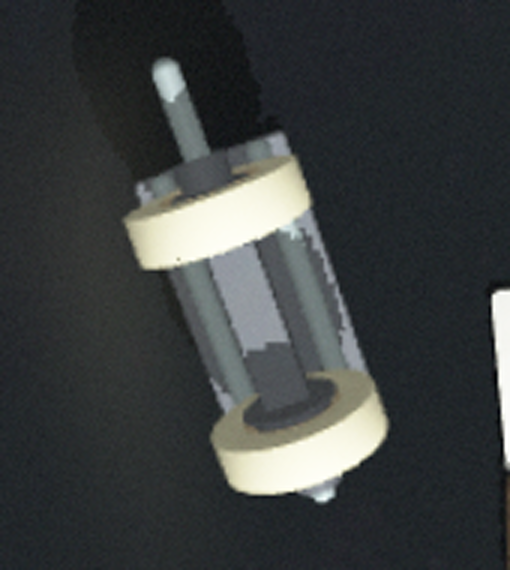

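w1c shows both cups: the low one near crop (245,472), just inside the low upright's white top, and the tall one near (175,143). w2c shows the plunger tip at (165,62) and the stub tip at (323,500).

Run:
```python
from h import *
import pickle
o,d=pickle.load(open("w1.pkl","rb"))
C=np.float32([[245.2,74.9],[335.5,56.4],[369.5,255.4],[288.7,269.6]])
z=7
P=np.array([atz(d,c,z,o) for c in C]);m=P.mean(0)
a=(P[0]+P[1]-P[2]-P[3]);b=P[1]+P[2]-P[0]-P[3]
yw=np.arctan2(-a[0],a[1])
print(np.round(m,1),"len",np.linalg.norm(a)/2,"wid",np.linalg.norm(b)/2,"yaw",np.degrees(yw),np.degrees(np.arctan2(b[1],b[0])))
f=lambda x,y:np.array([220+x/2.4,40+y/2.4])
ex=np.array([np.cos(yw),np.sin(yw),0]);ey=np.array([-np.sin(yw),np.cos(yw),0])
for n,p,zz in [("low cup",(245,472),54),("tall cup",(175,143),54),("low top BL",(203,521),67),("low top BR",(303,504),67),("low top TL",(197,490),67),("low TR",(292,473),67),("tall TL",(95,103),120),("tall TR",(226,73),120),("tall BL",(104,144),120),("tall BR",(230,121),120),("plate TL",(105,78),14)]:
    X=atz(d,f(*p),zz,o);print(n,np.round(X,1),"holder",np.round([(X-m)@ex,(X-m)@ey],1))
o,d=pickle.load(open("w2.pkl","rb"))
g=lambda x,y:np.array([230+x/3,100+y/3])
n=atz(d,g(165,62),45,o);s=atz(d,g(323,500),43,o);v=n-s
print("spindle",n,s,np.linalg.norm(v),np.degrees(np.arctan2(-v[0],v[1])),"org",s+v*78/181)
# bar visible at top face z=52: edges near upper roll & lower
for p in [(208,265),(258,250),(248,350),(292,350)]: print(p,np.round(atz(d,g(*p),52,o),1))
```

```text
[531.7 151.1   7. ] len 254.66825372448181 wid 109.06797864203689 yaw 11.265929617950539 11.233807158583613
low cup [545.7  82.3  54. ] holder [  0.3 -70.2]
tall cup [514.1 230.7  54. ] holder [-1.7 81.5]
low top BL [526.5  63.1  67. ] holder [-22.3 -85.3]
low top BR [572.   71.8  67. ] holder [ 24.  -85.7]
low top TL [523.9  78.5  67. ] holder [-21.8 -69.7]
low TR [566.4  87.   67. ] holder [ 21.5 -69.6]
tall TL [491.3 240.9 120. ] holder [-22.1  96. ]
tall TR [536.  250.7 120. ] holder [23.7 96.8]
tall BL [494.5 226.4 120. ] holder [-21.8  81.1]
tall BR [537.5 233.9 120. ] holder [21.8 80.1]
plate TL [477.  266.2  14. ] holder [-31.1 123.6]
spindle [498.03636269 -77.99985814  45.        ] [ 555.96445471 -247.99736749   43.        ] 179.607396922422 18.81697850748935 org [ 531.00096754 -174.7387723    43.86187845]
(208, 265) [ 512.6 -150.    52. ]
(258, 250) [ 530.5 -144.6   52. ]
(248, 350) [ 526.6 -181.8   52. ]
(292, 350) [ 542.7 -181.9   52. ]
```

In the tool's units: 134 mm / 400 = 0.335, -34.5 mm / 400 = -0.0863, -18.8 degrees / 120 = -0.1567.

>>> play_rows([
  [[-0.025,0,0.0875],[0,0,-0.05]],
  [[-0.05,0,0.175],[0,0,-0.1]],
  [[-0.075,0.0025,0.2625],[0,0,-0.15]],
  [[-0.0863,0.0025,0.335],[0,0,-0.1567]],
  [[-0.0863,0.0025,0.335],[0,0,-0.1567]],
  [[-0.0863,0.0025,0.335],[0,0,-0.1567]],
  [[-0.0863,0.0025,0.335],[0,0,-0.1567]],
], gripper=1, newtons=60)

```text
time: 3.92
ee_pos: [532.3, -173.8, 171.8]
eef_rot: [0.001, 0.582, 0.813, 0.001]
wrist_force: [0.2, 0.0, 0.5]
width: 0.998
grip_force: 0.0
```

```bash
cat >> h.py <<'E'
def st():
    o=bot.get_obs();q=np.array(o["eef_rot"]);M=R.from_quat(q[[1,2,3,0]]).as_matrix()
    print("t",round(o["time"],2),"p",np.round(o["ee_pos"],2),"yaw",round(np.degrees(np.arctan2(-M[0,0],M[1,0])),2),"tilt",np.round(np.degrees(M[:2,2]),2),"F",np.round(o["wrist_force"],2),"M",np.round(o["moment"],2),"w",round(o["width"],3),"g",round(o["grip_force"],1))
    return o,M
E
python3 - <<'E'
from h import *
o,M=st();d=bot.capture("wrist");save(d,"w3")
for n,z in dict(spindle=43,tube_end=43,stub_nose=43).items():
    for r in bot.look_for(d,n)[:1]: print(n,round(r["score"],2),np.round(r["point"],1),np.round(atz(d,r["point"],z,o),1))
a=np.radians(18.8);ey=np.array([-np.sin(a),np.cos(a),0]);c=np.array([531,-174.5,43])
im=d["frame"][:,:,::-1].copy()
for y in(-78,-32,0,32,103): cv2.drawMarker(im,tuple(int(v) for v in np.round(proj(d,c+ey*y,o))),(0,0,255),0,8)
cv2.imwrite("pics/w3m.png",im)
E
```

```text
t 3.92 p [ 532.34 -173.75  171.81] yaw 18.84 tilt [ 0.15 -0.02] F [0.19 0.03 0.5 ] M [-0.01 -0.02  0.02] w 0.998 g 0.0
spindle 0.84 [314.1 206.1] [ 529.5 -167.1   43. ]
tube_end 0.91 [309.1 207.6] [ 526.7 -169.1   43. ]
stub_nose 0.79 [310.5 208.1] [ 527.7 -169.2   43. ]
```

View pics/w3m.png

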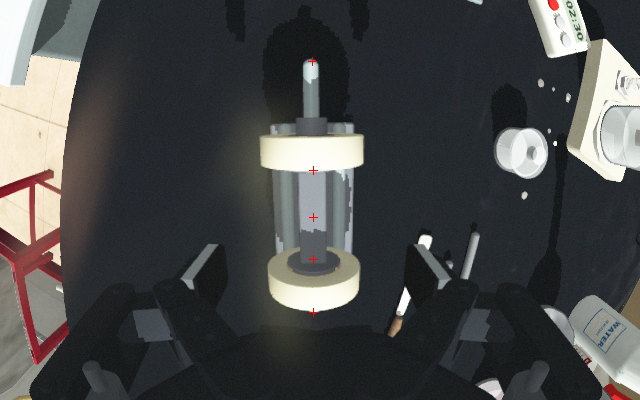

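w3m shows my predicted axis points lying on the spindle (nose at (312,62), grip centre at (313,217)), so I go down and grip.

In the tool's units: 72 mm / 400 = 0.18, 65 mm / 400 = 0.1625.

>>> play_rows([
  [[0,0,0.0625],[0,0,0]],
  [[0,0,0.125],[0,0,0]],
  [[0,-0.0018,0.1625],[0,0,0]],
  [[0,-0.0018,0.18],[0,0,0]],
  [[0,-0.0018,0.18],[0,0,0]],
  [[0,-0.0018,0.18],[0,0,0]],
])

```text
time: 4.62
ee_pos: [531.1, -174.8, 99.0]
eef_rot: [0.001, 0.582, 0.813, 0.0]
wrist_force: [0.4, -0.7, 1.2]
width: 1.001
grip_force: 0.0
```

>>> play_rows([
  [[0,0,0],[0,0,0]],
  [[0,0,0],[0,0,0]],
  [[0,0,0],[0,0,0]],
  [[0,0,0],[0,0,0]],
  [[0,0,0],[0,0,0]],
  [[0,0,0],[0,0,0]],
  [[0,0,0],[0,0,0]],
  [[0,0,0],[0,0,0]],
], gripper=0, newtons=60)

```text
time: 5.28
ee_pos: [530.9, -174.7, 98.5]
eef_rot: [0.001, 0.582, 0.813, 0.0]
wrist_force: [0.6, 0.4, 4.2]
width: 0.197
grip_force: 60.9
```

```bash
python3 -c "
from h import *
st()"
```

```text
t 5.28 p [ 530.85 -174.75   98.5 ] yaw 18.82 tilt [ 0.07 -0.01] F [0.59 0.45 4.22] M [0.13 0.05 0.22] w 0.197 g 60.9
```

In the tool's units: -100 mm / 400 = -0.25, -85 mm / 400 = -0.2125.

>>> play_rows([
  [[0,0,-0.0125],[0,0,0]],
  [[0,0,-0.0375],[0,0,0]],
  [[0,0,-0.0875],[0,0,0]],
  [[0,0,-0.15],[0,0,0]],
  [[0,0,-0.2125],[0,0,0]],
  [[0,0,-0.25],[0,0,0]],
  [[0,0,-0.25],[0,0,0]],
  [[0,0,-0.25],[0,0,0]],
])

```text
time: 5.95
ee_pos: [530.5, -174.9, 198.6]
eef_rot: [0.001, 0.582, 0.813, 0.0]
wrist_force: [0.3, -0.3, -2.5]
width: 0.202
grip_force: 60.2
```

```bash
python3 -c "
from h import *
st()"
```

```text
t 5.95 p [ 530.47 -174.89  198.64] yaw 18.79 tilt [ 0.08 -0.02] F [ 0.27 -0.26 -2.52] M [-0.02 -0.02  0.01] w 0.202 g 60.2
```

In the tool's units: 275 mm / 400 = 0.6875, 265 mm / 400 = 0.6625, 7.5 degrees / 120 = 0.0625.

>>> play_rows([
  [[0.0375,0.0125,0],[0,0,0]],
  [[0.1,0.0375,0],[0,0,0.0083]],
  [[0.175,0.065,0],[0,0,0.0167]],
  [[0.25,0.0925,0],[0,0,0.025]],
  [[0.325,0.12,0],[0,0,0.0333]],
  [[0.4,0.1475,0],[0,0,0.0417]],
  [[0.475,0.175,0],[0,0,0.05]],
  [[0.55,0.2025,0],[0,0,0.0625]],
  [[0.6125,0.2275,0],[0,0,0.0625]],
  [[0.6625,0.245,0],[0,0,0.0625]],
  [[0.6875,0.255,0],[0,0,0.0625]],
  [[0.6875,0.255,0],[0,0,0.0625]],
])

```text
time: 6.95
ee_pos: [537.0, 121.4, 196.3]
eef_rot: [-0.001, 0.632, 0.775, -0.001]
wrist_force: [-0.2, -0.5, -2.5]
width: 0.199
grip_force: 60.2
```

>>> play_rows([
  [[0,0,0],[0,0,0]],
  [[0,0,0],[0,0,0]],
  [[0,0,0],[0,0,0]],
  [[0,0,0],[0,0,0]],
])

```text
time: 7.28
ee_pos: [538.5, 116.6, 197.8]
eef_rot: [0.0, 0.635, 0.772, -0.0]
wrist_force: [-0.4, 0.3, -1.8]
width: 0.201
grip_force: 60.2
```

```bash
cat >> h.py <<'E'
H=np.array([532,151,0.]);A=np.radians(11.25);EX=np.array([np.cos(A),np.sin(A),0]);EY=np.array([-np.sin(A),np.cos(A),0])
def hs():
    o,M=st();v=np.array(o["ee_pos"])-H;F=np.array(o["wrist_force"])
    print("holder x,y,axis z",np.round([v@EX,v@EY,v[2]-55.5],2),"F",np.round([F@EX,F@EY,F[2]],2))
    return o
E
python3 - <<'E'
from h import *
o=hs();d=bot.capture("wrist");save(d,"w4")
im=d["frame"][:,:,::-1].copy()
for s in ("side",):
    e=bot.capture(s);save(e,s+"4")
cv2.imwrite("pics/c4.png",np.hstack([cv2.resize(im[0:300,160:460],(400,400)),cv2.resize(e["frame"][190:350,240:400,::-1],(400,400))]))
E
```

```text
t 7.28 p [538.48 116.62 197.83] yaw 11.15 tilt [-0.   -0.04] F [-0.41  0.31 -1.76] M [-0.03  0.03  0.02] w 0.201 g 60.2
holder x,y,axis z [ -0.35 -34.98 142.33] F [-0.35  0.39 -1.76]
```

View pics/c4.png

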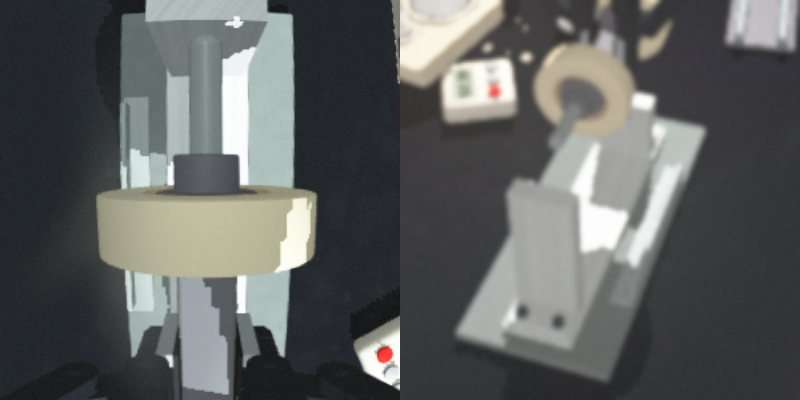

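c4 shows the plunger (nose at (205,38) in the left half) in line with the tall upright. I lower it to the press height.

In the tool's units: 37 mm / 400 = 0.0925, 32 mm / 400 = 0.08.

>>> play_rows([
  [[0,0,0.025],[0,0,0]],
  [[0,0.0008,0.055],[0,0,0]],
  [[0.005,0.0008,0.08],[0,0,0]],
  [[0.0125,0.0008,0.0925],[0,0,0]],
  [[0.0175,0.0008,0.0925],[0,0,0]],
  [[0.0175,0.0008,0.0925],[0,0,0]],
  [[0.0175,0.0008,0.0925],[0,0,0]],
  [[0.0175,0.0008,0.0925],[0,0,0]],
])

```text
time: 8.05
ee_pos: [537.6, 125.5, 161.5]
eef_rot: [0.0, 0.634, 0.773, 0.0]
wrist_force: [-0.6, -0.5, -0.9]
width: 0.197
grip_force: 60.2
```

```bash
python3 -c "
from h import *
hs()"
```

```text
t 8.05 p [537.61 125.54 161.47] yaw 11.31 tilt [0.06 0.01] F [-0.6  -0.53 -0.93] M [ 0.04 -0.02  0.03] w 0.197 g 60.2
holder x,y,axis z [  0.54 -26.06 105.97] F [-0.69 -0.4  -0.93]
```

In the tool's units: 6 mm / 400 = 0.015, 5 mm / 400 = 0.0125.

>>> play_rows([
  [[0.0025,0,0],[0,0,0]],
  [[0.005,0,0],[0,0,0]],
  [[0.0075,0,0],[0,0,0]],
  [[0.01,0,0],[0,0,0]],
  [[0.0125,0,0],[0,0,0]],
  [[0.015,0,0],[0,0,0]],
  [[0.015,0,0],[0,0,0]],
  [[0.015,0,0],[0,0,0]],
  [[0.015,0,0],[0,0,0]],
])

```text
time: 8.8
ee_pos: [536.2, 130.7, 161.0]
eef_rot: [0.0, 0.634, 0.773, -0.0]
wrist_force: [1.1, -3.6, -0.8]
width: 0.204
grip_force: 60.2
```

```bash
python3 -c "
from h import *
hs()"
```

```text
t 8.8 p [536.22 130.74 160.99] yaw 11.27 tilt [ 0.02 -0.03] F [ 1.06 -3.64 -0.76] M [-0.53 -0.13 -0.02] w 0.204 g 60.2
holder x,y,axis z [  0.19 -20.7  105.49] F [ 0.33 -3.78 -0.76]
```

In the tool's units: 20 mm / 400 = 0.05, 18 mm / 400 = 0.045.

>>> play_rows([
  [[0.005,0,0],[0,0,0]],
  [[0.01,0,0],[0,0,0]],
  [[0.015,0,0],[0,0,0]],
  [[0.02,0,0],[0,0,0]],
  [[0.025,0,0],[0,0,0]],
  [[0.03,0,0],[0,0,0]],
  [[0.035,0,0],[0,0,0]],
  [[0.04,0,0],[0,0,0]],
  [[0.045,0,0],[0,0,0]],
  [[0.05,0,0],[0,0,0]],
  [[0.05,0,0],[0,0,0]],
  [[0.05,0,0],[0,0,0]],
])

```text
time: 9.8
ee_pos: [532.3, 149.9, 161.0]
eef_rot: [0.001, 0.634, 0.773, -0.001]
wrist_force: [1.6, -7.0, -0.8]
width: 0.199
grip_force: 60.3
```

```bash
python3 -c "
from h import *
hs();bot.capture('side');hs();bot.capture('side');hs()"
```

```text
t 9.8 p [532.34 149.91 160.96] yaw 11.28 tilt [ 0.02 -0.09] F [ 1.64 -6.99 -0.85] M [-1.26 -0.26  0.06] w 0.199 g 60.3
holder x,y,axis z [  0.12  -1.14 105.46] F [ 0.24 -7.18 -0.85]
t 9.85 p [532.33 149.81 160.95] yaw 11.27 tilt [ 0.01 -0.1 ] F [ 2.12 -5.99  0.24] M [-1.3  -0.22 -0.  ] w 0.199 g 60.3
holder x,y,axis z [ 9.0000e-02 -1.2300e+00  1.0545e+02] F [ 0.91 -6.29  0.24]
t 9.9 p [532.33 149.78 160.96] yaw 11.26 tilt [ 0.01 -0.1 ] F [ 2.2  -7.18 -1.05] M [-1.26 -0.23 -0.02] w 0.202 g 60.3
holder x,y,axis z [ 9.0000e-02 -1.2600e+00  1.0546e+02] F [ 0.76 -7.48 -1.05]
```

In the tool's units: 10 mm / 400 = 0.025, 9 mm / 400 = 0.0225.

>>> play_rows([
  [[0.005,0,0],[0,0,0]],
  [[0.01,0,0],[0,0,0]],
  [[0.015,0,0],[0,0,0]],
  [[0.02,0,0],[0,0,0]],
  [[0.0225,0,0],[0,0,0]],
  [[0.025,0,0],[0,0,0]],
  [[0.025,0,0],[0,0,0]],
  [[0.025,0,0],[0,0,0]],
])

```text
time: 10.57
ee_pos: [530.5, 158.8, 161.0]
eef_rot: [0.001, 0.634, 0.773, -0.001]
wrist_force: [0.2, -8.8, -0.5]
width: 0.199
grip_force: 60.3
```

```bash
python3 -c "
from h import *
hs();bot.capture('side');hs();bot.capture('side');hs()"
```

```text
t 10.57 p [530.51 158.78 160.96] yaw 11.24 tilt [ 0.01 -0.16] F [ 0.22 -8.85 -0.47] M [-1.55 -0.29  0.03] w 0.199 g 60.3
holder x,y,axis z [6.0000e-02 7.9300e+00 1.0546e+02] F [-1.51 -8.72 -0.47]
t 10.62 p [530.5  158.74 160.95] yaw 11.23 tilt [ 0.01 -0.16] F [ 1.22 -7.8   0.18] M [-1.6  -0.34 -0.  ] w 0.2 g 60.3
holder x,y,axis z [4.0000e-02 7.8900e+00 1.0545e+02] F [-0.32 -7.89  0.18]
t 10.67 p [530.51 158.71 160.95] yaw 11.23 tilt [ 0.01 -0.16] F [ 1.32 -7.25  0.08] M [-1.62 -0.25  0.  ] w 0.201 g 60.3
holder x,y,axis z [5.0000e-02 7.8500e+00 1.0545e+02] F [-0.12 -7.37  0.08]
```

In the tool's units: 1.5 mm / 400 = 0.0038, 1 mm / 400 = 0.0025.

>>> play_rows([
  [[0.0013,0,0],[0,0,0]],
  [[0.0025,0,0],[0,0,0]],
  [[0.0038,0,0],[0,0,0]],
  [[0.0038,0,0],[0,0,0]],
  [[0.0038,0,0],[0,0,0]],
])

```text
time: 11.08
ee_pos: [530.2, 160.1, 160.9]
eef_rot: [0.001, 0.635, 0.773, -0.001]
wrist_force: [1.3, -8.4, 0.8]
width: 0.2
grip_force: 60.3
```

```bash
python3 -c "
from h import *
hs();bot.capture('side');hs();bot.capture('side');hs()"
```

```text
t 11.08 p [530.23 160.11 160.94] yaw 11.23 tilt [ 0.01 -0.17] F [ 1.29 -8.43  0.81] M [-1.61 -0.31  0.04] w 0.2 g 60.3
holder x,y,axis z [4.0000e-02 9.2800e+00 1.0544e+02] F [-0.38 -8.52  0.81]
t 11.13 p [530.22 160.08 160.93] yaw 11.23 tilt [ 0.01 -0.17] F [ 2.13 -7.76  0.31] M [-1.62 -0.26  0.02] w 0.197 g 60.3
holder x,y,axis z [3.0000e-02 9.2500e+00 1.0543e+02] F [ 0.58 -8.03  0.31]
t 11.18 p [530.24 160.04 160.94] yaw 11.22 tilt [ 0.01 -0.17] F [ 1.01 -8.51 -0.27] M [-1.57 -0.28  0.01] w 0.199 g 60.3
holder x,y,axis z [3.0000e-02 9.2100e+00 1.0544e+02] F [-0.67 -8.54 -0.27]
```

In the tool's units: 2.2 mm / 400 = 0.0055, 2 mm / 400 = 0.005.

>>> play_rows([
  [[0.0013,0,0],[0,0,0]],
  [[0.0025,0,0],[0,0,0]],
  [[0.0038,0,0],[0,0,0]],
  [[0.005,0,0],[0,0,0]],
  [[0.0055,0,0],[0,0,0]],
  [[0.0055,0,0],[0,0,0]],
])

```text
time: 11.68
ee_pos: [529.8, 162.1, 160.9]
eef_rot: [0.001, 0.635, 0.773, -0.001]
wrist_force: [2.4, -8.3, 0.3]
width: 0.2
grip_force: 60.3
```

Run:
```python
from h import *
hs();bot.capture('side');o=hs()
d=bot.capture('wrist');e=bot.capture('side');hs()
cv2.imwrite("pics/c5.png",np.hstack([cv2.resize(d["frame"][0:300,160:460,::-1],(400,400)),cv2.resize(e["frame"][190:350,240:400,::-1],(400,400))]))
```

```text
t 11.68 p [529.81 162.13 160.93] yaw 11.23 tilt [ 0.01 -0.18] F [ 2.36 -8.28  0.26] M [-1.67 -0.3  -0.  ] w 0.2 g 60.3
holder x,y,axis z [2.0000e-02 1.1340e+01 1.0543e+02] F [ 0.7  -8.58  0.26]
t 11.73 p [529.82 162.03 160.94] yaw 11.22 tilt [ 0.01 -0.18] F [ 2.03 -8.33  0.37] M [-1.72 -0.25  0.04] w 0.202 g 60.3
holder x,y,axis z [2.0000e-02 1.1240e+01 1.0544e+02] F [ 0.37 -8.57  0.37]
t 11.83 p [529.82 162.02 160.94] yaw 11.22 tilt [ 0.   -0.18] F [ 1.19 -8.64  0.08] M [-1.65 -0.23  0.02] w 0.199 g 60.4
holder x,y,axis z [1.0000e-02 1.1240e+01 1.0544e+02] F [-0.52 -8.71  0.08]
```

View pics/c5.png

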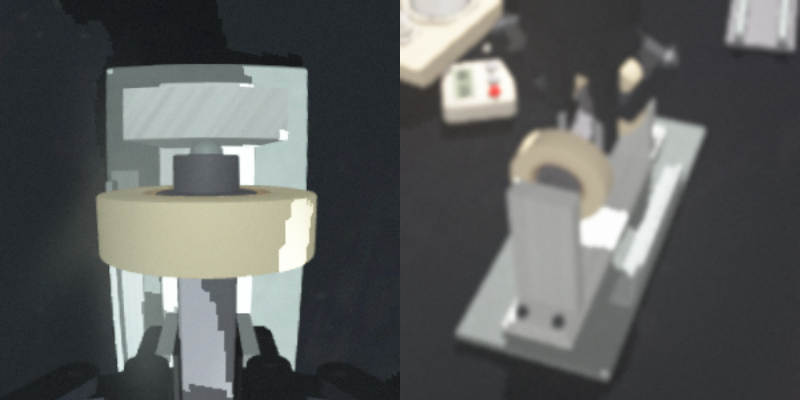

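c5 shows the plunger nearly closed against the tall upright (nose at (207,148)). I slide it down gently.

In the tool's units: 29 mm / 400 = 0.0725, 28 mm / 400 = 0.07.

>>> play_rows([
  [[0,0,0.005],[0,0,0]],
  [[0,0,0.0125],[0,0,0]],
  [[0,0,0.0225],[0,0,0]],
  [[0,0,0.0325],[0,0,0]],
  [[0,0,0.0425],[0,0,0]],
  [[0,0,0.0525],[0,0,0]],
  [[0,0,0.0625],[0,0,0]],
  [[0,0,0.07],[0,0,0]],
  [[0,0,0.0725],[0,0,0]],
  [[0,0,0.0725],[0,0,0]],
])

```text
time: 12.67
ee_pos: [530.9, 162.3, 132.7]
eef_rot: [0.002, 0.635, 0.773, 0.0]
wrist_force: [2.9, -8.2, 1.4]
width: 0.201
grip_force: 60.6
```

```bash
python3 -c "
from h import *
hs();bot.capture('side');hs()"
```

```text
t 12.67 p [530.92 162.34 132.68] yaw 11.18 tilt [ 0.15 -0.11] F [ 2.87 -8.24  1.39] M [-1.54 -0.62 -0.13] w 0.201 g 60.6
holder x,y,axis z [ 1.15 11.33 77.18] F [ 1.21 -8.64  1.39]
t 12.72 p [530.91 162.28 132.64] yaw 11.18 tilt [ 0.15 -0.12] F [ 3.66 -8.93  0.5 ] M [-1.54 -0.65 -0.11] w 0.2 g 60.6
holder x,y,axis z [ 1.13 11.28 77.14] F [ 1.85 -9.48  0.5 ]
```

In the tool's units: 6 mm / 400 = 0.015, 5 mm / 400 = 0.0125.

>>> play_rows([
  [[0,0,0.0025],[0,0,0]],
  [[0,0,0.005],[0,0,0]],
  [[0,0,0.0075],[0,0,0]],
  [[0,0,0.01],[0,0,0]],
  [[0,0,0.0125],[0,0,0]],
  [[0,0,0.015],[0,0,0]],
  [[0,0,0.015],[0,0,0]],
])

```text
time: 13.3
ee_pos: [530.9, 162.4, 126.9]
eef_rot: [0.002, 0.635, 0.773, 0.0]
wrist_force: [2.2, -8.7, 2.1]
width: 0.2
grip_force: 60.9
```

```bash
python3 -c "
from h import *
hs();bot.capture('side');hs()"
```

```text
t 13.3 p [530.88 162.41 126.91] yaw 11.19 tilt [ 0.15 -0.11] F [ 2.22 -8.72  2.1 ] M [-1.47 -0.45 -0.03] w 0.2 g 60.9
holder x,y,axis z [ 1.13 11.41 71.41] F [ 0.47 -8.99  2.1 ]
t 13.35 p [530.86 162.43 126.87] yaw 11.19 tilt [ 0.15 -0.11] F [ 2.06 -8.2   2.29] M [-1.46 -0.47 -0.05] w 0.202 g 60.8
holder x,y,axis z [ 1.11 11.43 71.37] F [ 0.42 -8.45  2.29]
```

In the tool's units: 6 mm / 400 = 0.015, 5 mm / 400 = 0.0125.

>>> play_rows([
  [[0,-0.0013,0.0025],[0,0,0]],
  [[0,-0.0025,0.005],[0,0,0]],
  [[0,-0.0025,0.0075],[0,0,0]],
  [[0,-0.0025,0.01],[0,0,0]],
  [[0,-0.0025,0.0125],[0,0,0]],
  [[0,-0.0025,0.015],[0,0,0]],
  [[0,-0.0025,0.015],[0,0,0]],
])

```text
time: 13.93
ee_pos: [530.0, 162.3, 121.0]
eef_rot: [0.002, 0.635, 0.773, 0.0]
wrist_force: [2.7, -8.9, 3.1]
width: 0.196
grip_force: 60.8
```

```bash
python3 -c "
from h import *
hs();bot.capture('side');hs()"
```

```text
t 13.93 p [530.02 162.29 120.96] yaw 11.19 tilt [ 0.17 -0.1 ] F [ 2.66 -8.86  3.06] M [-1.53 -0.57 -0.09] w 0.196 g 60.8
holder x,y,axis z [ 0.26 11.46 65.46] F [ 0.88 -9.21  3.06]
t 13.98 p [530.04 162.23 120.93] yaw 11.18 tilt [ 0.17 -0.1 ] F [ 2.89 -8.88  1.97] M [-1.55 -0.55 -0.04] w 0.196 g 60.8
holder x,y,axis z [ 0.27 11.39 65.43] F [ 1.1  -9.27  1.97]
```

In the tool's units: 8 mm / 400 = 0.02, 7 mm / 400 = 0.0175.

>>> play_rows([
  [[0,-0.0008,0.0025],[0,0,0]],
  [[0,-0.0008,0.005],[0,0,0]],
  [[0,-0.0008,0.0075],[0,0,0]],
  [[0,-0.0008,0.01],[0,0,0]],
  [[0,-0.0008,0.0125],[0,0,0]],
  [[0,-0.0008,0.015],[0,0,0]],
  [[0,-0.0008,0.0175],[0,0,0]],
  [[0,-0.0008,0.02],[0,0,0]],
  [[0,-0.0008,0.02],[0,0,0]],
])

```text
time: 14.73
ee_pos: [528.8, 162.5, 111.7]
eef_rot: [0.001, 0.635, 0.773, -0.0]
wrist_force: [2.5, -6.8, -2.4]
width: 0.202
grip_force: 60.2
```

```bash
python3 -c "
from h import *
hs();bot.capture('side');hs()"
```

```text
t 14.73 p [528.82 162.45 111.72] yaw 11.2 tilt [ 0.04 -0.1 ] F [ 2.49 -6.76 -2.38] M [-1.49 -0.5  -0.15] w 0.202 g 60.2
holder x,y,axis z [-0.88 11.85 56.22] F [ 1.12 -7.12 -2.38]
t 14.78 p [528.84 162.5  111.81] yaw 11.22 tilt [ 0.05 -0.1 ] F [ 2.7  -7.78 -1.66] M [-1.45 -0.59 -0.11] w 0.198 g 60.2
holder x,y,axis z [-0.85 11.9  56.31] F [ 1.13 -8.16 -1.66]
```

In the tool's units: 2 mm / 400 = 0.005, 1.5 mm / 400 = 0.0038.

>>> play_rows([
  [[0,0,0.0013],[0,0,0]],
  [[0,0,0.0025],[0,0,0]],
  [[0,0,0.0038],[0,0,0]],
  [[0,0,0.005],[0,0,0]],
  [[0,0,0.005],[0,0,0]],
  [[0,0,0.005],[0,0,0]],
])

```text
time: 15.28
ee_pos: [529.0, 162.8, 110.6]
eef_rot: [0.001, 0.635, 0.773, -0.0]
wrist_force: [1.0, -7.6, 2.1]
width: 0.197
grip_force: 60.8
```

```bash
python3 -c "
from h import *
hs();bot.capture('side');hs()"
```

```text
t 15.28 p [529.02 162.83 110.63] yaw 11.23 tilt [ 0.08 -0.07] F [ 0.99 -7.55  2.14] M [-1.16 -0.22  0.02] w 0.197 g 60.8
holder x,y,axis z [-0.62 12.18 55.13] F [-0.5  -7.6   2.14]
t 15.33 p [529.03 162.8  110.62] yaw 11.22 tilt [ 0.08 -0.07] F [ 1.29 -7.27  2.24] M [-1.18 -0.27  0.01] w 0.197 g 60.8
holder x,y,axis z [-0.61 12.16 55.12] F [-0.16 -7.38  2.24]
```

The force dropped from 8.9 to 7.3 N, so the plunger has sprung into the tall cup. I ease back toward the low cup.

In the tool's units: -3 mm / 400 = -0.0075, -2 mm / 400 = -0.005.

>>> play_rows([
  [[-0.0013,0.0005,-0.0013],[0,0,0]],
  [[-0.003,0.0008,-0.0015],[0,0,0]],
  [[-0.005,0.0008,-0.0015],[0,0,0]],
  [[-0.0075,0.0008,-0.0015],[0,0,0]],
  [[-0.0075,0.0008,-0.0015],[0,0,0]],
  [[-0.0075,0.0008,-0.0015],[0,0,0]],
])

```text
time: 15.83
ee_pos: [529.6, 160.0, 111.0]
eef_rot: [0.001, 0.634, 0.773, -0.0]
wrist_force: [1.4, -6.7, 1.1]
width: 0.2
grip_force: 60.6
```

```bash
python3 -c "
from h import *
hs();bot.capture('side');hs()"
```

```text
t 15.83 p [529.64 159.99 110.95] yaw 11.23 tilt [ 0.05 -0.08] F [ 1.42 -6.68  1.08] M [-1.2  -0.21 -0.03] w 0.2 g 60.6
holder x,y,axis z [-0.56  9.28 55.45] F [ 0.09 -6.83  1.08]
t 15.88 p [529.65 160.03 110.94] yaw 11.24 tilt [ 0.05 -0.07] F [ 1.48 -7.84  1.4 ] M [-1.19 -0.24  0.  ] w 0.202 g 60.6
holder x,y,axis z [-0.54  9.32 55.44] F [-0.08 -7.98  1.4 ]
```

In the tool's units: -2 mm / 400 = -0.005, -1.4 mm / 400 = -0.0035.

>>> play_rows([
  [[-0.0018,0,0],[0,0,0]],
  [[-0.0035,0,0],[0,0,0]],
  [[-0.005,0,0],[0,0,0]],
  [[-0.005,0,0],[0,0,0]],
  [[-0.005,0,0],[0,0,0]],
])

```text
time: 16.3
ee_pos: [530.0, 158.2, 110.9]
eef_rot: [0.001, 0.634, 0.773, -0.0]
wrist_force: [1.5, -6.8, 1.2]
width: 0.2
grip_force: 60.6
```

```bash
python3 -c "
from h import *
hs();bot.capture('side');hs()"
```

```text
t 16.3 p [530.02 158.21 110.94] yaw 11.24 tilt [ 0.05 -0.06] F [ 1.53 -6.81  1.21] M [-1.11 -0.22 -0.03] w 0.2 g 60.6
holder x,y,axis z [-0.54  7.46 55.44] F [ 0.18 -6.97  1.21]
t 16.35 p [529.99 158.28 110.93] yaw 11.25 tilt [ 0.05 -0.06] F [ 1.73 -6.23  1.09] M [-1.06 -0.25 -0.07] w 0.199 g 60.6
holder x,y,axis z [-0.56  7.53 55.43] F [ 0.48 -6.44  1.09]
```

In the tool's units: -2.2 mm / 400 = -0.0055, -1.2 mm / 400 = -0.003.

>>> play_rows([
  [[-0.0015,0,0],[0,0,0]],
  [[-0.003,0,0],[0,0,0]],
  [[-0.0045,0,0],[0,0,0]],
  [[-0.0055,0,0],[0,0,0]],
  [[-0.0055,0,0],[0,0,0]],
  [[-0.0055,0,0],[0,0,0]],
])

```text
time: 16.85
ee_pos: [530.4, 156.2, 110.9]
eef_rot: [0.001, 0.634, 0.773, -0.0]
wrist_force: [1.7, -6.5, 1.0]
width: 0.2
grip_force: 60.6
```

```bash
python3 -c "
from h import *
hs();bot.capture('side');hs()"
```

```text
t 16.85 p [530.43 156.25 110.94] yaw 11.25 tilt [ 0.06 -0.05] F [ 1.68 -6.52  1.01] M [-1.05 -0.28 -0.02] w 0.2 g 60.6
holder x,y,axis z [-0.52  5.45 55.44] F [ 0.37 -6.73  1.01]
t 16.9 p [530.41 156.28 110.94] yaw 11.25 tilt [ 0.05 -0.05] F [ 1.04 -6.16  0.34] M [-1.07 -0.24 -0.02] w 0.2 g 60.6
holder x,y,axis z [-0.53  5.49 55.44] F [-0.18 -6.25  0.34]
```

In the tool's units: -1.8 mm / 400 = -0.0045, -1.2 mm / 400 = -0.003.

>>> play_rows([
  [[-0.0015,0,0],[0,0,0]],
  [[-0.003,0,0],[0,0,0]],
  [[-0.0045,0,0],[0,0,0]],
  [[-0.0045,0,0],[0,0,0]],
  [[-0.0045,0,0],[0,0,0]],
])

```text
time: 17.32
ee_pos: [530.7, 154.6, 111.0]
eef_rot: [0.001, 0.634, 0.773, 0.0]
wrist_force: [1.3, -6.0, 1.5]
width: 0.199
grip_force: 60.6
```

```bash
python3 -c "
from h import *
hs();bot.capture('side');hs()"
```

```text
t 17.32 p [530.74 154.65 110.96] yaw 11.25 tilt [ 0.05 -0.04] F [ 1.29 -6.03  1.5 ] M [-0.97 -0.24  0.01] w 0.199 g 60.6
holder x,y,axis z [-0.52  3.82 55.46] F [ 0.09 -6.17  1.5 ]
t 17.37 p [530.75 154.64 110.94] yaw 11.25 tilt [ 0.05 -0.04] F [ 1.18 -5.64  1.55] M [-0.99 -0.27  0.01] w 0.197 g 60.6
holder x,y,axis z [-0.52  3.81 55.44] F [ 0.06 -5.76  1.55]
```

In the tool's units: -2.2 mm / 400 = -0.0055, -1.8 mm / 400 = -0.0045.

>>> play_rows([
  [[-0.0015,0,0],[0,0,0]],
  [[-0.003,0,0],[0,0,0]],
  [[-0.0045,0,0],[0,0,0]],
  [[-0.0055,0,0],[0,0,0]],
  [[-0.0055,0,0],[0,0,0]],
  [[-0.0055,0,0],[0,0,0]],
])

```text
time: 17.87
ee_pos: [531.2, 152.7, 110.9]
eef_rot: [0.001, 0.634, 0.773, 0.0]
wrist_force: [1.1, -6.3, 0.3]
width: 0.198
grip_force: 60.5
```

```bash
python3 -c "
from h import *
hs();bot.capture('side');hs()"
```

```text
t 17.87 p [531.15 152.66 110.94] yaw 11.26 tilt [ 0.05 -0.02] F [ 1.05 -6.29  0.29] M [-0.95 -0.25 -0.03] w 0.198 g 60.5
holder x,y,axis z [-0.51  1.8  55.44] F [-0.19 -6.37  0.29]
t 17.92 p [531.15 152.68 110.94] yaw 11.26 tilt [ 0.05 -0.02] F [ 1.38 -6.64  1.58] M [-0.91 -0.24 -0.02] w 0.199 g 60.5
holder x,y,axis z [-0.51  1.81 55.44] F [ 0.06 -6.78  1.58]
```

In the tool's units: -1.2 mm / 400 = -0.003, -0.8 mm / 400 = -0.002.

>>> play_rows([
  [[-0.001,0,0],[0,0,0]],
  [[-0.002,0,0],[0,0,0]],
  [[-0.003,0,0],[0,0,0]],
  [[-0.003,0,0],[0,0,0]],
  [[-0.003,0,0],[0,0,0]],
])

```text
time: 18.33
ee_pos: [531.4, 151.6, 110.9]
eef_rot: [0.0, 0.634, 0.773, 0.0]
wrist_force: [1.1, -5.3, 0.8]
width: 0.192
grip_force: 60.5
```

```bash
python3 -c "
from h import *
hs();bot.capture('side');hs()"
```

```text
t 18.33 p [531.37 151.62 110.94] yaw 11.27 tilt [ 0.06 -0.02] F [ 1.09 -5.34  0.83] M [-0.86 -0.2  -0.02] w 0.192 g 60.5
holder x,y,axis z [-0.5   0.73 55.44] F [ 0.03 -5.45  0.83]
t 18.38 p [531.37 151.59 110.94] yaw 11.26 tilt [ 0.05 -0.02] F [ 1.79 -4.77  0.25] M [-0.96 -0.23 -0.03] w 0.2 g 60.5
holder x,y,axis z [-0.5   0.7  55.44] F [ 0.82 -5.03  0.25]
```

In the tool's units: -1 mm / 400 = -0.0025, -0.5 mm / 400 = -0.0013.

>>> play_rows([
  [[-0.0013,0,0],[0,0,0]],
  [[-0.0025,0,0],[0,0,0]],
  [[-0.0025,0,0],[0,0,0]],
  [[-0.0025,0,0],[0,0,0]],
])

```text
time: 18.72
ee_pos: [531.5, 150.7, 110.9]
eef_rot: [0.0, 0.634, 0.773, 0.0]
wrist_force: [1.6, -4.2, 0.1]
width: 0.199
grip_force: 60.5
```

```bash
python3 -c "
from h import *
hs();bot.capture('side');hs()"
```

```text
t 18.72 p [531.55 150.68 110.92] yaw 11.27 tilt [ 0.05 -0.01] F [ 1.61 -4.17  0.12] M [-0.87 -0.24 -0.06] w 0.199 g 60.5
holder x,y,axis z [-0.5  -0.23 55.42] F [ 0.76 -4.4   0.12]
t 18.77 p [531.55 150.73 110.92] yaw 11.27 tilt [ 0.05 -0.01] F [ 1.66 -5.36 -0.06] M [-0.88 -0.21 -0.02] w 0.197 g 60.5
holder x,y,axis z [-0.5  -0.17 55.42] F [ 0.58 -5.58 -0.06]
```

In the tool's units: -0.8 mm / 400 = -0.002, -0.5 mm / 400 = -0.0013.

>>> play_rows([
  [[-0.0013,0,0],[0,0,0]],
  [[-0.002,0,0],[0,0,0]],
  [[-0.002,0,0],[0,0,0]],
  [[-0.002,0,0],[0,0,0]],
])

```text
time: 19.1
ee_pos: [531.7, 150.0, 110.9]
eef_rot: [0.0, 0.634, 0.773, 0.0]
wrist_force: [1.0, -5.0, -0.3]
width: 0.198
grip_force: 60.5
```

```bash
python3 -c "
from h import *
hs();bot.capture('side');hs();bot.capture('side');hs()"
```

```text
t 19.1 p [531.66 149.99 110.89] yaw 11.27 tilt [ 0.05 -0.01] F [ 0.98 -4.96 -0.34] M [-0.88 -0.22 -0.01] w 0.198 g 60.5
holder x,y,axis z [-0.53 -0.93 55.39] F [-0.   -5.06 -0.34]
t 19.15 p [531.68 150.   110.92] yaw 11.27 tilt [ 0.05 -0.01] F [ 1.46 -5.1  -0.52] M [-0.87 -0.24 -0.07] w 0.197 g 60.5
holder x,y,axis z [-0.51 -0.92 55.42] F [ 0.44 -5.29 -0.52]
t 19.2 p [531.69 149.99 110.93] yaw 11.27 tilt [ 0.05 -0.01] F [ 1.18 -4.87 -0.52] M [-0.86 -0.21 -0.04] w 0.202 g 60.5
holder x,y,axis z [-0.5  -0.93 55.43] F [ 0.2  -5.01 -0.52]
```

In the tool's units: -0.8 mm / 400 = -0.002, -0.5 mm / 400 = -0.0013.

>>> play_rows([
  [[-0.0013,0,0],[0,0,0]],
  [[-0.002,0,0],[0,0,0]],
  [[-0.002,0,0],[0,0,0]],
  [[-0.002,0,0],[0,0,0]],
])

```text
time: 19.53
ee_pos: [531.7, 149.9, 110.9]
eef_rot: [0.0, 0.634, 0.773, 0.001]
wrist_force: [2.5, -2.8, 1.0]
width: 0.199
grip_force: 60.5
```

```bash
python3 -c "
from h import *
hs();bot.capture('side');hs()"
```

```text
t 19.53 p [531.68 149.89 110.9 ] yaw 11.31 tilt [0.05 0.04] F [ 2.53 -2.78  1.02] M [-0.5  -0.2  -0.06] w 0.199 g 60.5
holder x,y,axis z [-0.53 -1.03 55.4 ] F [ 1.94 -3.22  1.02]
t 19.58 p [531.69 149.87 110.89] yaw 11.31 tilt [0.05 0.04] F [ 1.17 -2.81  1.77] M [-0.41 -0.19 -0.11] w 0.197 g 60.5
holder x,y,axis z [-0.52 -1.05 55.39] F [ 0.6  -2.98  1.77]
```

In the tool's units: -0.8 mm / 400 = -0.002, -0.5 mm / 400 = -0.0013.

>>> play_rows([
  [[-0.0013,0,0],[0,0,0]],
  [[-0.002,0,0],[0,0,0]],
  [[-0.002,0,0],[0,0,0]],
  [[-0.002,0,0],[0,0,0]],
])

```text
time: 19.92
ee_pos: [531.7, 149.7, 110.9]
eef_rot: [-0.0, 0.634, 0.773, 0.001]
wrist_force: [1.9, 0.4, 2.7]
width: 0.2
grip_force: 60.7
```

Run:
```python
from h import *
hs();e=bot.capture('side');hs();d=bot.capture('wrist');s=bot.capture('scene');hs()
cv2.imwrite("pics/c6.png",np.hstack([cv2.resize(d["frame"][0:300,160:460,::-1],(270,270)),cv2.resize(e["frame"][190:350,240:400,::-1],(265,270)),cv2.resize(s["frame"][190:310,230:350,::-1],(265,270))]))
```

```text
t 19.92 p [531.71 149.73 110.89] yaw 11.34 tilt [0.05 0.08] F [1.87 0.41 2.66] M [ 0.29 -0.22 -0.15] w 0.2 g 60.7
holder x,y,axis z [-0.53 -1.19 55.39] F [1.92 0.04 2.66]
t 19.97 p [531.71 149.77 110.9 ] yaw 11.34 tilt [0.05 0.08] F [0.38 0.8  1.87] M [ 0.4  -0.19 -0.09] w 0.197 g 60.7
holder x,y,axis z [-0.53 -1.15 55.4 ] F [0.52 0.71 1.87]
t 20.07 p [531.7  149.74 110.89] yaw 11.34 tilt [0.05 0.08] F [1.59 1.96 3.28] M [ 0.56 -0.15 -0.09] w 0.196 g 60.7
holder x,y,axis z [-0.54 -1.18 55.39] F [1.94 1.61 3.28]
```

View pics/c6.png

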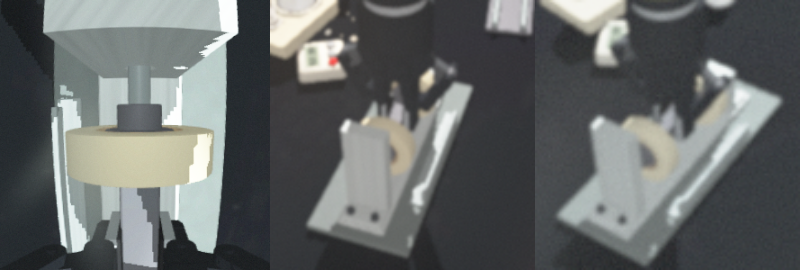

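c6 shows the plunger in the tall upright and the spindle between the two uprights. The stop at y = -1.1 matches the shoulder on the low upright's face. I relax the arm's push and release.

In the tool's units: 0.6 mm / 400 = 0.0015, 0.3 mm / 400 = 0.0008.

>>> play_rows([
  [[0.0008,0,0],[0,0,0]],
  [[0.0015,0,0],[0,0,0]],
  [[0.0015,0,0],[0,0,0]],
])

```text
time: 20.32
ee_pos: [531.7, 149.8, 110.9]
eef_rot: [0.0, 0.634, 0.773, 0.001]
wrist_force: [1.6, 2.2, 3.6]
width: 0.203
grip_force: 60.9
```

>>> play_rows([
  [[0,0,0],[0,0,0]],
  [[0,0,0],[0,0,0]],
  [[0,0,0],[0,0,0]],
  [[0,0,0],[0,0,0]],
  [[0,0,0],[0,0,0]],
  [[0,0,0],[0,0,0]],
  [[0,0,0],[0,0,0]],
  [[0,0,0],[0,0,0]],
], gripper=1)

```text
time: 20.98
ee_pos: [531.4, 149.1, 110.5]
eef_rot: [0.0, 0.634, 0.773, -0.0]
wrist_force: [-0.1, -0.5, 0.2]
width: 0.997
grip_force: 0.0
```

```bash
python3 -c "
from h import *
hs()"
```

```text
t 20.98 p [531.41 149.12 110.49] yaw 11.3 tilt [-0.   -0.01] F [-0.08 -0.53  0.24] M [ 0.02 -0.04  0.04] w 0.997 g 0.0
holder x,y,axis z [-0.94 -1.73 54.99] F [-0.18 -0.5   0.24]
```

In the tool's units: -180 mm / 400 = -0.45, -110 mm / 400 = -0.275.

>>> play_rows([
  [[0,0,-0.0125],[0,0,0]],
  [[0,0,-0.0375],[0,0,0]],
  [[0,0,-0.075],[0,0,0]],
  [[0,0,-0.1375],[0,0,0]],
  [[0,0,-0.2],[0,0,0]],
  [[0,0,-0.275],[0,0,0]],
  [[0,0,-0.35],[0,0,0]],
  [[0,0,-0.4125],[0,0,0]],
  [[0,0,-0.45],[0,0,0]],
  [[0,0,-0.45],[0,0,0]],
  [[0,0,-0.45],[0,0,0]],
])

```text
time: 21.9
ee_pos: [531.7, 149.3, 292.1]
eef_rot: [0.001, 0.634, 0.773, 0.001]
wrist_force: [0.7, 0.7, -0.6]
width: 0.999
grip_force: 0.0
```

Run:
```python
from h import *
o=hs();e=bot.capture('side');d=bot.capture('wrist')
im=d["frame"][:,:,::-1].copy()
for y in(-71.2,-46.2,43.8,81.8):
    print(y,np.round(proj(d,H+EY*y+np.array([0,0,54]),o)))
cv2.imwrite("pics/c7.png",np.hstack([cv2.resize(im[40:290,210:410],(400,500)),cv2.resize(e["frame"][190:350,240:400,::-1],(400,500))]))
```

```text
t 21.9 p [531.75 149.34 292.11] yaw 11.3 tilt [0.16 0.04] F [ 0.69  0.7  -0.64] M [-0.02  0.02  0.02] w 0.999 g 0.0
holder x,y,axis z [ -0.57  -1.58 236.61] F [ 0.82  0.55 -0.64]
-71.2 [315. 247.]
-46.2 [315. 225.]
43.8 [315. 139.]
81.8 [315. 101.]
```

View pics/c7.png

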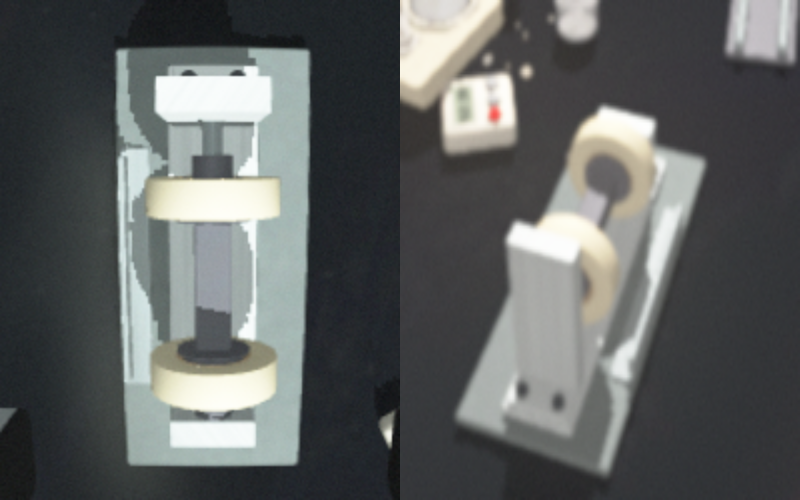

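c7 shows the spindle level between the uprights, with the shoulder end near (213,412) at the lower upright. I check that joint closer.

Run:
```python
from h import *
o=hs();d=bot.capture('wrist')
im=d["frame"][:,:,::-1].copy()
cv2.imwrite("pics/c8.png",cv2.resize(im[210:280,275:355],(800,600),interpolation=2))
```

```text
t 22.0 p [530.84 149.03 289.69] yaw 11.31 tilt [-0.08 -0.03] F [ 0.12  0.06 -0.16] M [-0.02  0.01 -0.02] w 1.003 g 0.0
holder x,y,axis z [ -1.52  -1.7  234.19] F [ 0.13  0.04 -0.16]
```

View pics/c8.png

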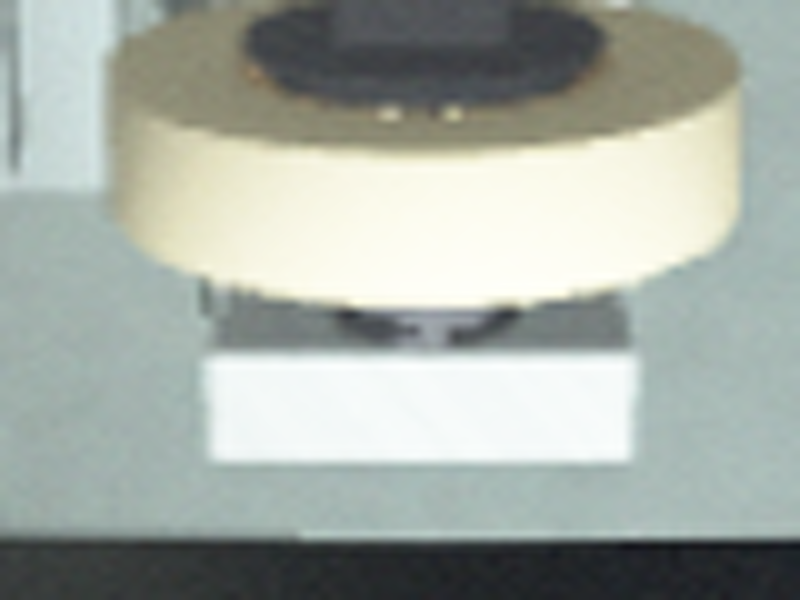

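c8 shows the dark shoulder against the lower upright's face at (430,340), with no bare stub visible. I hand in.

```bash
python3 -c "
from plant import bot
print(bot.finish_job())"
```

```text
the job is handed in; nothing more can be done
None
```

The spindle is fitted in the dispenser: the plunger is in the taller upright's cup and the stub is home in the lower one. The gripper is released and clear, the timer and weighing bottle were left alone, and the job was handed in after about 22 s.

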